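# Clear the soldering plate into its crumb drawer

## Task

The soldering plate needs clearing: first lift the loudspeaker off it and set it down gently, magnet up, in the middle of the square rubber mat. Then take the wooden scraper block and use it, not the fingers, to sweep all five solder chips off the plate into the open crumb drawer. Leave the drawer pushed fully shut with the chips in it and the scraper standing upright along the middle of its cork pad, and leave the other things on the bench where they are.

Things in the scene. Friction and masses are not known exactly. Their poses are not given: they have to be found in the camera images.
- station: Fixed soldering station: dark steel plate 160 x 260 mm (local x, y), top 46 mm above the bench, on a grey casing; origin on the bench under its centre. Rims up to 58 mm stand along both long sides (128 mm clear between) and the local +y end (6 mm thick). The local -y end, 130 mm from the origin, is open and drops into the crumb drawer when that is out.
- drawer (a joint): Crumb drawer under the plate, sliding out of the station's local -y end: 0 = shut, 0.09 m = fully out. It starts part open. Stiff by about 1.5 N.
- drawer_in (a point): Centre of the crumb drawer's inner floor, 11 mm above the bench, axes like the station's; inside 132 x 92 mm (x, y), aluminium walls up to 38 mm above the bench (8 mm below the plate top).
- drawer_front (a point): Middle of the outer face of the drawer's black front lip (70 mm wide along local x, 12 mm high), 30 mm above the bench; it faces local -y and stands 16 mm beyond the drawer body's end. With the drawer shut it lies at local y = -146 mm of the station.
- speaker: Bare loudspeaker lying face down on the plate, magnet up: grey flange 96 mm in diameter and 6 mm high, dark basket tapering up to 54 mm diameter at 30 mm, steel magnet cylinder 50 mm in diameter from 30 to 56 mm height. 350 g. Origin at the centre of its underside, z up.
- mat: Fixed square black rubber mat 160 x 160 x 4 mm on the bench; origin at the centre of its underside, so its top is at local z = 4 mm.
- scraper: Scraper block standing on its rubber foot: foot 114 x 30 mm (local x, y) and 16 mm high, above it a light wooden grip 96 x 22 mm reaching from 16 to 56 mm height. 150 g. Origin at the centre of its underside, z up. Swept along its local y with the 114 mm foot as the blade.
- pad: Fixed cork pad 180 x 90 x 5 mm (local x, y, z) on which the scraper stands along local x; origin at the centre of its underside.
- chip0: Solder chip, bright grey, a bar stub 17 x 12 x 9 mm, 12 g, lying on the plate; origin at the centre of its underside.
- chip1: Solder chip, bright grey, a bar stub 14 x 14 x 8 mm, 12 g, lying on the plate; origin at the centre of its underside.
- chip2: Solder chip, bright grey, a bar stub 20 x 11 x 8 mm, 12 g, lying on the plate; origin at the centre of its underside.
- chip3: Solder chip, bright grey, a round blob 18 mm in diameter, 8 mm high, 12 g, lying on the plate; origin at the centre of its underside.
- chip4: Solder chip, bright grey, a round blob 18 mm in diameter, 8 mm high, 12 g, lying on the plate; origin at the centre of its underside.
- meter: Bystander: grey analogue test meter 100 x 145 x 52 mm lying flat at the back; origin under its centre.
- spool: Bystander: solder spool standing on end, 60 mm in diameter, 46 mm high; origin under its centre.
- tin: Bystander: flat brass-coloured tin, 60 mm in diameter, 30 mm high; origin under its centre.
- screwdriver: Bystander: screwdriver with wooden handle, 180 mm long, lying along its local x; origin under its middle.
- battery: Bystander: upright round battery, 33 mm in diameter, 61 mm high; origin under its centre.
- cassette: Bystander: black cassette 100 x 64 x 12 mm lying flat; origin under its centre.
Not all that is in view belongs to the job. There is more than one size of the mat; the one meant has the size given above.

How it is judged:
By the outcome, as a careful person would: the job done as asked, in the order asked, and still so for the second after the job is handed in, with the robot touching nothing.
It also fails if it takes over 72 s, if anything falls off the work surface, if the arm or the gripper's body presses on something with over 40 N, if the wrist force passes 120 N, or if a joint passes its speed limit or range.

## Robot

A 6-joint arm with a two-finger parallel gripper is mounted at the origin on the work surface. World frame = base frame: x ahead of the robot, y to its left, z up, the work surface at z = 0. Lengths are in m, angles in rad, forces in N, time in s.
With the tool pointing down it reaches from about 0.225 to 0.875 m from the base axis. Payload 3.4 kg.
Tool frame: the origin (TCP) lies midway between the tips of the shut fingers; the grasp point (between the pads) lies 19 mm behind it; z points along the fingers, y is the line along which they close (so a half turn about z gives the same grasp; the last joint's range is limited). The gripper opens to 85 mm and grips with 20 to 120 N. Pads are 22 mm wide; open, the fingers measure 114 mm over their backs; the gripper's body (76 mm by 85 mm) begins 54 mm behind the grasp point. The pads swing forward as they close: fully open they stand 13 mm farther back than shut.
Start: joints at [-1.278, 0.276, 1.505, -0, 1.361, -0.121], TCP at [0.231, -0.527, 0.231] pointing down, gripper open.
Joint ranges: [-2.89, 2.89], [-0.75, 2.08], [0.22, 2.7], [-1.18, 4.32], [0.11, 2.71], [-2.7, 2.7]. Speed limits (rad/s): [2.57, 2.57, 3.14, 3.14, 3.14, 3.14].

## Interface

Orientations are given as a unit quaternion [w, x, y, z].
In Python, from plant import ctrl gives the robot as it stands. The module is installed in compiled form; this text tells all that it offers.
- The arm moves only by the shell command python3 -m jog 'ROWS' [FORCE]. ROWS is a JSON object of lists of equal length, an entry for each row: "linear": the shift along the tool's x, y, z in units of 0.4 m (1.0 is 0.4 m), a list of three; "delta_rot": the turn, a rotation vector about the tool's x, y, z in units of pi/4 rad (1.0 is pi/4 rad), a list of three; "jaw": the opening, from -1 (shut) to 1 (fully open). A call has 1 to 12 rows; each row is the pose to reach, as a shift and turn from the pose commanded when the call began, along the tool's axes at that moment; what a row does not reach only later rows make up. A row lasts 1/8 s, in which the tool goes at most 62.5 mm and 10.7 degrees, less where a joint would pass 70% of its speed; a pose out of reach is approached as far as the arm can. A call with a number of a shift or a turn outside -1 to 1 is refused whole. A call with a gripper value outside its range is refused whole. The fingers move at their own pace and stop on an object; FORCE is the grip in N (left out, the last holds). Time passes only in rows, so rows that repeat a pose let the fingers close. It gives the time, the measured TCP pose, the force, the opening and the grip force at its end, in the units of the state.
- ctrl.sense(): the state, without advancing time (a new reading comes with each control period).
- ctrl.camera(name): name is "scene" or "top" or "wrist"; returns the picture (480x640x3 uint8, blue, green, red); there is no depth.
- ctrl.camera_info(name): a dict with "fx", "fy", "cx", "cy" (pixels), "k1" (the pictures are not rectified: a ray, as slopes to the right and down, at radius r is drawn at 1 + k1 r^2 times it, then the intrinsics apply), "world_from_camera" (4x4, takes a point from camera to world coordinates). Camera axes: x right, y up, looking along -z (the intrinsics and any distortion apply to the point x, -y, -z); pixel columns grow to the right and rows downward; lengths in m; the calibration is good to about 2 mm. A picture is of the moment at which its call begins: read the wrist's pose just before it. camera_info takes no time and is no camera call; for the wrist camera it gives the pose at the moment of the call.
- ctrl.hand_in(): hands the job in; it is judged then, once.
The state is a dict: "t": time; "joint_pos": joint angles; "qd": joint speeds; "joint_efforts": joint torques, N m; "tcp_pos": TCP position; "tcp_rot": TCP orientation; "ft_force": force on the tool from outside, world axes, zero at the start; "ft_torque": the same for the moment, N m; "opening": opening from 0.0 (shut) to 1.0 (fully open); "finger_force": force on a finger pad.
Only numpy, scipy, OpenCV 4.12 (cv2) and the standard library are available. Lean on these libraries where they do the work, as an engineer would, in place of code of your own. Each camera call takes 0.05 s, during which the arm holds its last target. There are 200 camera calls.

## Working session

There is one attempt and no reset: what is moved stays moved. The work goes in short steps, Python scripts to look and compute and a shell command to move; the robot and the scene stay as the last step left them, time stands still between calls to the robot, and variables do not carry over. Pictures are saved under pics/ and viewed, at most 10 in all, crops included, and the job is handed in when it is done.

```bash
mkdir -p pics; cat > h.py <<'E'
import numpy as np,cv2
from plant import ctrl
from scipy.spatial.transform import Rotation as R
def ray(info,uv):
    uv=np.atleast_2d(np.array(uv,float))
    d=(uv-[info['cx'],info['cy']])/[info['fx'],info['fy']]
    s=d.copy()
    for _ in range(20): s=d/(1+info['k1']*(s**2).sum(1,keepdims=True))
    T=np.array(info['world_from_camera'])
    v=np.c_[s[:,0],-s[:,1],-np.ones(len(s))]@T[:3,:3].T
    return T[:3,3],v
def onz(info,uv,z):
    o,v=ray(info,uv); return (o+v*((z-o[2])/v[:,2])[:,None])[:,:2]
def rot():
    q=ctrl.sense()['tcp_rot']; return R.from_quat([q[1],q[2],q[3],q[0]])
E
python3 - <<'E'
from h import *
for n in('top','scene'):
    cv2.imwrite(f'pics/{n}0.png',ctrl.camera(n)); i=ctrl.camera_info(n); print(n,i)
s=ctrl.sense(); print(s['tcp_pos'],s['tcp_rot'],s['opening'],s['t'],s['ft_force'])
E
```

```text
top {'fx': 602.9526486364488, 'fy': 602.9526486364488, 'cx': 318.420037989623, 'cy': 234.40036837535473, 'k1': -0.08429074422732487, 'world_from_camera': array([[-0.01280468,  0.99574065, -0.09130493,  0.40159807],
       [-0.99990823, -0.01234703,  0.00557551, -0.05850131],
       [ 0.00442442,  0.09136794,  0.99580737,  1.41459828],
       [ 0.        ,  0.        ,  0.        ,  1.        ]])}
scene {'fx': 474.08970313854513, 'fy': 474.08970313854513, 'cx': 321.50151100180346, 'cy': 240.39440531186446, 'k1': -0.0417012139878908, 'world_from_camera': array([[ 0.39388635, -0.73643561,  0.55001467,  1.19940519],
       [ 0.91915833,  0.31478379, -0.2367681 , -0.36305425],
       [ 0.00122876,  0.59881029,  0.80088996,  1.03394208],
       [ 0.        ,  0.        ,  0.        ,  1.        ]])}
[ 0.23104803 -0.52603988  0.23056875] [-7.77687014e-04  9.78671723e-01  2.05428935e-01 -8.04187835e-05] 0.9998596487819557 0.1 [-0.4332022   0.25175528 -0.07847586]
```

View pics/top0.png

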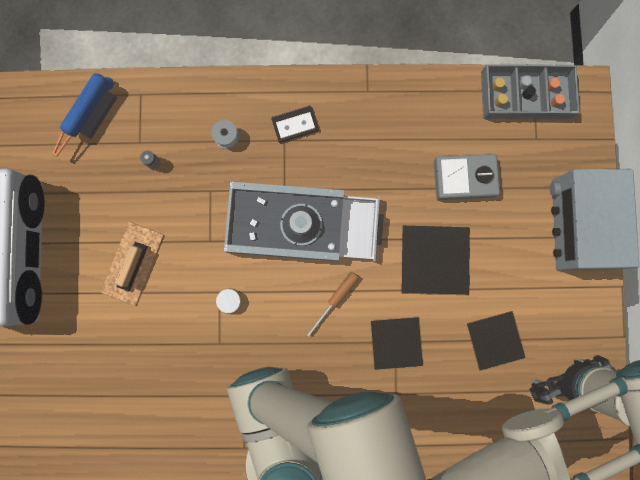

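View pics/scene0.png

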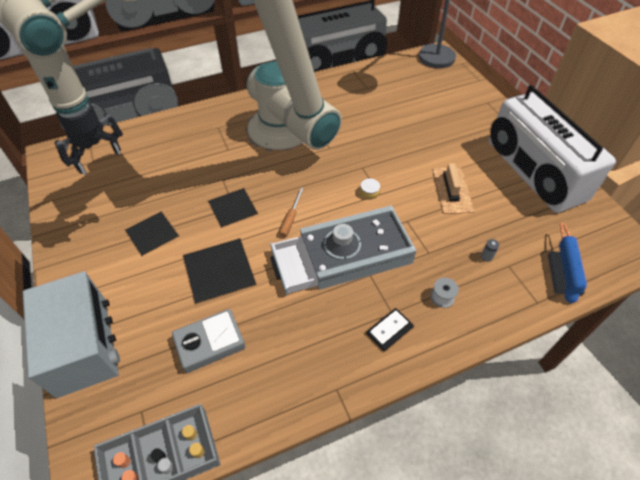

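The top view shows the station at about (290,222), with the drawer open to the right (image right is world -y) and the speaker at (301,225). Chips are near (261,201), (254,223), (252,237), (334,204) and (333,246). The big mat is at (436,260) and the scraper on its pad at (132,264). Next I'll measure these.

```bash
python3 - <<'E'
from h import *
im=cv2.imread('pics/top0.png'); I=ctrl.camera_info('top')
hsv=cv2.cvtColor(im,cv2.COLOR_BGR2HSV)
def comps(m,roi,z,amin=15,sub=None):
    x0,y0,x1,y1=roi; M=np.zeros_like(m); M[y0:y1,x0:x1]=m[y0:y1,x0:x1]
    for c in cv2.findContours(M,cv2.RETR_EXTERNAL,cv2.CHAIN_APPROX_NONE)[0]:
        if cv2.contourArea(c)<amin: continue
        w=onz(I,c[:,0,:],z); r=cv2.minAreaRect((w*1000).astype(np.float32))
        print('  px',c[:,0,:].mean(0).round(1),'c mm',np.round(r[0],1),'size',np.round(r[1],1),'ang',round(r[2],1))
V=hsv[...,2];S=hsv[...,1];H=hsv[...,0]
print('mats');comps(((V<60)).astype(np.uint8),(365,215,530,375),.004,300)
print('chips');comps(((V>170)&(S<40)).astype(np.uint8),(235,190,342,258),.054,4)
print('drawer');comps(((V>170)&(S<40)).astype(np.uint8),(338,180,390,270),.038,100)
print('wood/pad');comps(((V>150)&(S>60)).astype(np.uint8),(95,215,170,310),.005,300)
print(hsv[[264,264,264,235,290],[125,132,140,140,118]].tolist(), hsv[225,[285,290,295,301,310,318,325]].tolist(), hsv[[186,222,255],[300,240,300]].tolist())
c1=cv2.resize(im[165:280,215:400],None,fx=4,fy=4,interpolation=cv2.INTER_CUBIC)
cv2.imwrite('pics/st.png',c1)
c2=cv2.resize(im[215:310,90:175],None,fx=4.6,fy=4.6,interpolation=cv2.INTER_CUBIC); cv2.imwrite('pics/pad.png',c2)
E
```

```text
mats
chips
  px [285.9 251.8] c mm [488.2  14.8] size [218.2  13.9] ang 85.4
  px [330.5 246. ] c mm [499.7 -93.1] size [11.2 11.2] ang 44.1
  px [251.8 235.8] c mm [524.6  85.6] size [11.4 13.7] ang 89.8
  px [253.1 222.4] c mm [555.6  82.5] size [12.3 12.2] ang 62.7
  px [300.  221.5] c mm [556.3 -24.7] size [46.8 46.7] ang 44.5
  px [333.6 202.7] c mm [ 598.5 -101.3] size [11.4 12.7] ang 33.2
  px [260.7 200.4] c mm [605.6  64.9] size [17.6  9.2] ang 62.6
  px [322.4 191.5] c mm [625.1 -76.1] size [ 8.1 13. ] ang 44.6
  px [305.  191.2] c mm [625.  -36.8] size [18.3  6.9] ang 89.3
  px [288.  190.5] c mm [627.8   2. ] size [13.7  2.3] ang 89.3
drawer
  px [362.2 221.8] c mm [ 543.2 -164. ] size [ 68.8 139.6] ang 85.1
wood/pad
  px [160.4 270.5] c mm [458.8 315.1] size [ 61.6 112.7] ang 89.5
  px [128.7 263.9] c mm [472.1 374.5] size [224.8 178.4] ang 0.4
[[16, 97, 221], [15, 92, 100], [14, 86, 62], [15, 110, 221], [14, 111, 182]] [[113, 11, 92], [80, 4, 175], [75, 5, 186], [98, 18, 170], [90, 4, 181], [30, 4, 59], [102, 13, 101]] [[15, 101, 171], [110, 8, 99], [93, 18, 174]]
```

View pics/st.png

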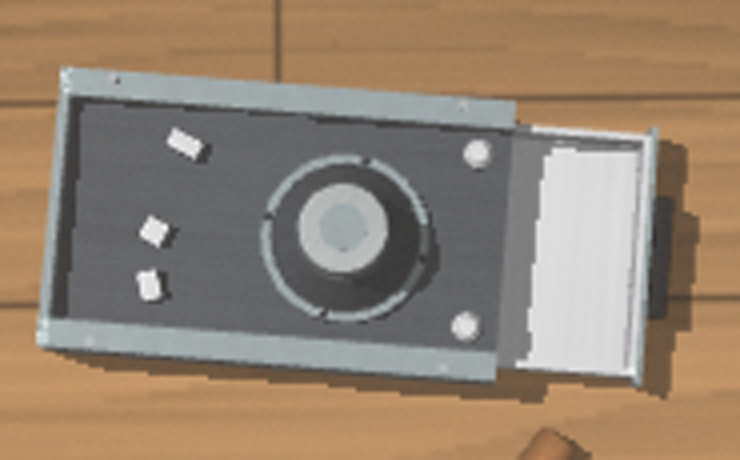

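View pics/pad.png

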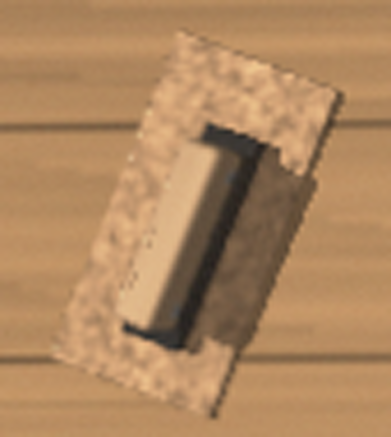

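```bash
python3 - <<'E'
from h import *
im=cv2.imread('pics/top0.png'); I=ctrl.camera_info('top')
hsv=cv2.cvtColor(im,cv2.COLOR_BGR2HSV);V=hsv[...,2];S=hsv[...,1]
def cr(p,x0,y0,s): return (np.array(p)+.5)/s-.5+[x0,y0]
def rect(w,n):
    e=[np.linalg.norm(w[i]-w[(i+1)%4])*1000 for i in range(4)]
    r=cv2.minAreaRect((w*1000).astype(np.float32)); print(n,'mean',(w.mean(0)*1000).round(1),'edges',np.round(e,1)); 
w=onz(I,cr([(66,68),(516,100),(495,381),(38,347)],215,165,4),.058); rect(w,'station')
c=w.mean(0); u=(w[0]-w[1])+(w[3]-w[2]); u/=np.linalg.norm(u); ux=np.array([u[1],-u[0]]) # local y=u ; x=rot -90
print('local y dir',u,'yaw of x deg',np.degrees(np.arctan2(ux[1],ux[0])))
A=np.array([ux,u])
def loc(n,p,z): q=onz(I,p,z); print(n,(q*1000).round(1).tolist(),'loc',((q-c)@A.T*1000).round(1).tolist())
loc('drawer end',cr([(655,128),(638,385)],215,165,4),.038)
loc('lip',cr([(670,197),(666,318)],215,165,4),.036)
loc('mag',[[300,221.5]],.102)
loc('flange',[cr((345,238),215,165,4)],.052)
loc('chips',cr([(187,143),(155,231),(149,285),(477,153),(465,325)],215,165,4),.054)
loc('inner edges',cr([(82,100),(513,128),(498,350),(66,318)],215,165,4),.046)
w=onz(I,cr([(180,30),(344,94),(214,418),(52,358)],90,215,4.6),.005); rect(w,'pad')
d=w[2]-w[1]+w[3]-w[0]; print('pad x yaw',np.degrees(np.arctan2(d[1],d[0])))
w=onz(I,cr([(192,138),(225,148),(155,328),(120,315)],90,215,4.6),.061); rect(w,'grip')
d=w[2]-w[1]+w[3]-w[0]; print('grip yaw',np.degrees(np.arctan2(d[1],d[0])))
w=onz(I,cr([(205,124),(265,146),(186,350),(125,330)],90,215,4.6),.021); rect(w,'foot')
print('matV',hsv[260,430],hsv[345,395])
m=((V<75)&(S<120)).astype(np.uint8); m[:215]=0;m[375:]=0;m[:,:365]=0;m[:,530:]=0
for k in cv2.findContours(m,cv2.RETR_EXTERNAL,cv2.CHAIN_APPROX_NONE)[0]:
    if cv2.contourArea(k)>300: r=cv2.minAreaRect((onz(I,k[:,0],.004)*1000).astype(np.float32)); print('mat',np.round(r[0],1),np.round(r[1],1),round(r[2],1))
E
```

```text
station mean [558.7  10.9] edges [257.2 160.5 258.4 160. ]
local y dir [0.08544238 0.99634311] yaw of x deg -4.901463777343866
drawer end [[613.7, -205.8], [465.5, -192.8]] loc [[73.3, -211.2], [-75.5, -210.9]]
lip [[573.7, -213.8], [503.8, -209.9]] loc [[34.1, -222.6], [-35.9, -224.7]]
mag [[550.8, -25.9]] loc [[-4.8, -37.3]]
flange [[550.5, -26.6]] loc [[-5.0, -38.0]]
chips [[605.8, 62.9], [555.6, 81.3], [524.9, 84.8], [598.0, -102.2], [499.9, -94.0]] loc [[42.5, 55.8], [-9.1, 69.8], [-40.1, 70.7], [48.8, -109.4], [-49.6, -109.5]]
inner edges [[632.8, 123.9], [613.4, -123.4], [486.0, -112.7], [507.3, 133.0]] loc [[64.1, 118.9], [65.9, -129.1], [-61.9, -129.4], [-61.7, 117.3]]
pad mean [467.8 372.1] edges [ 92.4 177.3  90.  179.7]
pad x yaw 158.6862739601765
grip mean [461.5 367. ] edges [17.3 94.3 18.7 93.4]
grip yaw 158.5875289781703
foot mean [460.5 368.2] edges [ 33.1 109.9  33.1 111.2]
matV [21 28 63] [17 38 60]
mat [ 275.9 -244.5] [111.5 111.5] 3.8
mat [ 276.9 -478. ] [111.3 111.1] 14.1
mat [ 468. -341.] [158.4 157.5] 87.6
```

```bash
cat >> h.py <<'E'
def goal(*pts):
    """each pt (x,y,z mm[,yaw of tool y deg]): print row values from present pose"""
    s=ctrl.sense(); r=rot(); p=np.array(s['tcp_pos']); M=r.as_matrix()
    cy=np.degrees(np.arctan2(M[1,1],M[0,1])); print('now',(p*1000).round(1),'yaw',cy.round(2),'tilt',M[:,2].round(4),'j6',round(s['joint_pos'][5],2),'t',s['t'],'op',round(s['opening'],3),'ft',np.round(s['ft_force'],1))
    for g in pts:
        lin=M.T@(np.array(g[:3])/1000-p)/.4; t=0
        y=cy
        if len(g)>3: y=cy+(g[3]-cy+90)%180-90
        th=np.radians(y); R2=np.c_[[np.sin(th)*-1,np.cos(th),0],[np.cos(th),np.sin(th),0],[0,0,-1]]; 
        if np.linalg.det(R2)<0: R2[:,0]*=-1
        rv=(r.inv()*R.from_matrix(R2)).as_rotvec()/(np.pi/4)
        print(g,'lin',lin.round(3),'rot',rv.round(3))
E
python3 -c "
from h import *
goal((400,-270,210),(551,-26,150))"
```

```text
now [ 231.  -526.   230.6] yaw -66.29 tilt [-5.0e-04  1.5e-03 -1.0e+00] j6 -0.12 t 0.1 op 1.0 ft [-0.4  0.3 -0.1]
(400, -270, 210) lin [ 0.644 -0.416  0.052] rot [-0.002 -0.    -0.   ]
(551, -26, 150) lin [ 1.235 -0.823  0.203] rot [-0.002 -0.    -0.   ]
```

```bash
python3 -m jog '{"linear":[[0.95,-0.62,0.1],[0.95,-0.62,0.1],[0.95,-0.62,0.1],[0.95,-0.62,0.1],[0.95,-0.62,0.1],[0.95,-0.62,0.1],[0.95,-0.62,0.1],[0.95,-0.62,0.1],[0.95,-0.62,0.1],[0.95,-0.62,0.1]],"delta_rot":[[0,0,0],[0,0,0],[0,0,0],[0,0,0],[0,0,0],[0,0,0],[0,0,0],[0,0,0],[0,0,0],[0,0,0]],"jaw":[1,1,1,1,1,1,1,1,1,1]}' 30
python3 -c "
from h import *
goal((551,-26,180),(551,-26,72))"
```

```text
t: 1.35
tcp_pos: [0.4788, -0.1479, 0.1913]
tcp_rot: [0.0, 0.979, 0.205, -0.0]
ft_force: [-0.6, -0.9, 0.2]
opening: 0.997
finger_force: 0.0
now [ 478.8 -147.9  191.3] yaw -66.35 tilt [-7.e-04 -9.e-04 -1.e+00] j6 0.72 t 1.35 op 0.997 ft [-0.6 -0.9  0.2]
(551, -26, 180) lin [ 0.288 -0.207  0.028] rot [ 0.001  0.001 -0.   ]
(551, -26, 72) lin [ 0.288 -0.207  0.298] rot [ 0.001  0.001 -0.   ]
```

```bash
python3 -m jog '{"linear":[[0.15,-0.11,0.02],[0.288,-0.207,0.03],[0.288,-0.207,0.03],[0.288,-0.207,0.12],[0.288,-0.207,0.2],[0.288,-0.207,0.26],[0.288,-0.207,0.296],[0.288,-0.207,0.296],[0.288,-0.207,0.296],[0.288,-0.207,0.296],[0.288,-0.207,0.296],[0.288,-0.207,0.296]],"delta_rot":[[0,0,0],[0,0,0],[0,0,0],[0,0,0],[0,0,0],[0,0,0],[0,0,0],[0,0,0],[0,0,0],[0,0,0],[0,0,0],[0,0,0]],"jaw":[1,1,1,1,1,1,1,1,-1,-1,-1,-1]}' 40
python3 -m jog '{"linear":[[0,0,0],[0,0,0],[0,0,0],[0,0,0]],"delta_rot":[[0,0,0],[0,0,0],[0,0,0],[0,0,0]],"jaw":[-1,-1,-1,-1]}' 40
python3 -c "
from h import *
goal((551,-26,72))"
```

```text
t: 2.85
tcp_pos: [0.5529, -0.0252, 0.0744]
tcp_rot: [0.001, 0.979, 0.206, 0.001]
ft_force: [0.6, -3.0, 6.0]
opening: 0.57
finger_force: 42.0
t: 3.35
tcp_pos: [0.5529, -0.0252, 0.0744]
tcp_rot: [0.001, 0.979, 0.206, 0.001]
ft_force: [-0.5, -3.3, 6.0]
opening: 0.573
finger_force: 42.0
now [552.9 -25.2  74.4] yaw -66.26 tilt [ 0.0033 -0.0017 -1.    ] j6 0.99 t 3.35 op 0.573 ft [-0.5 -3.3  6. ]
(551, -26, 72) lin [-0.005 -0.     0.006] rot [ 0.004 -0.003  0.   ]
```

```bash
python3 -m jog '{"linear":[[0,0,-0.03],[0,0,-0.1],[0,0,-0.2],[0,0,-0.2]],"delta_rot":[[0,0,0],[0,0,0],[0,0,0],[0,0,0]],"jaw":[-1,-1,-1,-1]}' 40
python3 -c "
from h import *
goal((469,-341,154),(469,-341,45),(469,-341,32.4))"
```

```text
t: 3.85
tcp_pos: [0.5536, -0.0244, 0.1557]
tcp_rot: [0.001, 0.979, 0.206, 0.003]
ft_force: [0.6, 0.9, -4.3]
opening: 0.571
finger_force: 42.9
now [553.6 -24.4 155.7] yaw -66.28 tilt [ 6.4e-03 -7.0e-04 -1.0e+00] j6 0.99 t 3.85 op 0.571 ft [ 0.6  0.9 -4.3]
(469, -341, 154) lin [-0.512  0.639  0.003] rot [ 0.004 -0.007  0.   ]
(469, -341, 45) lin [-0.514  0.639  0.276] rot [ 0.004 -0.007  0.   ]
(469, -341, 32.4) lin [-0.514  0.638  0.307] rot [ 0.004 -0.007  0.   ]
```

```bash
python3 -m jog '{"linear":[[-0.03,0.04,0],[-0.09,0.11,0],[-0.17,0.21,0],[-0.26,0.32,0],[-0.35,0.43,0],[-0.43,0.53,0.02],[-0.48,0.6,0.06],[-0.51,0.635,0.12],[-0.513,0.638,0.18],[-0.513,0.638,0.23],[-0.513,0.638,0.26],[-0.513,0.638,0.27]],"delta_rot":[[0,0,0],[0,0,0],[0,0,0],[0,0,0],[0,0,0],[0,0,0],[0,0,0],[0,0,0],[0,0,0],[0,0,0],[0,0,0],[0,0,0]],"jaw":[-1,-1,-1,-1,-1,-1,-1,-1,-1,-1,-1,-1]}' 40
python3 -c "
from h import *
goal((469,-341,32.4))
im=ctrl.camera('scene')
cv2.imwrite('pics/sp.png',cv2.resize(im[200:340,100:300],None,fx=3,fy=3,interpolation=cv2.INTER_CUBIC))"
```

```text
t: 5.35
tcp_pos: [0.4651, -0.3402, 0.0433]
tcp_rot: [-0.001, 0.979, 0.205, -0.001]
ft_force: [0.5, 0.2, -3.9]
opening: 0.57
finger_force: 42.8
now [ 465.1 -340.2   43.3] yaw -66.3 tilt [-0.0025  0.0021 -1.    ] j6 0.41 t 5.35 op 0.57 ft [ 0.5  0.2 -3.9]
(469, -341, 32.4) lin [0.008 0.006 0.027] rot [-0.004  0.002  0.   ]
```

View pics/sp.png

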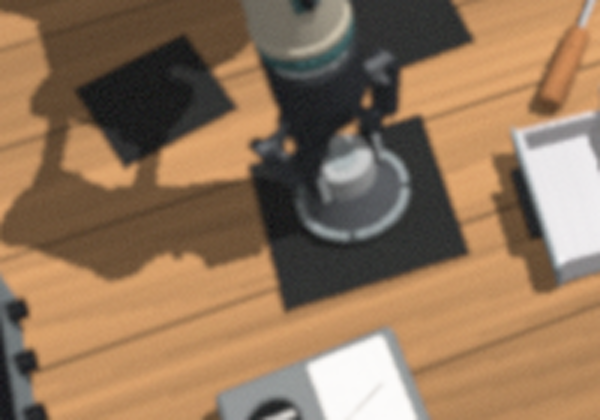

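The speaker hangs level over the mat, magnet up, with the flange ring at about (352,195) in the crop. I'll lower it in small steps.

```bash
python3 -m jog '{"linear":[[0.007,0.005,0.005],[0.007,0.005,0.01],[0.007,0.005,0.015],[0.007,0.005,0.019],[0.007,0.005,0.023],[0.007,0.005,0.026],[0.007,0.005,0.027]],"delta_rot":[[0,0,0],[0,0,0],[0,0,0],[0,0,0],[0,0,0],[0,0,0],[0,0,0]],"jaw":[-1,-1,-1,-1,-1,-1,-1]}' 40
python3 -c "
from h import *
goal((469,-341,32.4))"
```

```text
t: 6.28
tcp_pos: [0.4697, -0.3414, 0.034]
tcp_rot: [0.0, 0.979, 0.205, -0.0]
ft_force: [0.1, 0.2, -4.3]
opening: 0.571
finger_force: 42.8
now [ 469.7 -341.4   34. ] yaw -66.29 tilt [-1.e-04 -0.e+00 -1.e+00] j6 0.41 t 6.275 op 0.571 ft [ 0.1  0.2 -4.3]
(469, -341, 32.4) lin [-0.001 -0.002  0.004] rot [-0.  0.  0.]
```

```bash
python3 -m jog '{"linear":[[0,0,0.0025],[0,0,0.005],[0,0,0.0075],[0,0,0.0075]],"delta_rot":[[0,0,0],[0,0,0],[0,0,0],[0,0,0]],"jaw":[-1,-1,-1,-1]}' 40
python3 -c "
from h import *
goal((469,-341,32.4))"
```

```text
t: 6.78
tcp_pos: [0.4697, -0.3414, 0.0324]
tcp_rot: [0.0, 0.979, 0.205, 0.0]
ft_force: [-2.6, 1.3, 5.5]
opening: 0.574
finger_force: 43.6
now [ 469.7 -341.4   32.4] yaw -66.29 tilt [ 3.e-04 -6.e-04 -1.e+00] j6 0.41 t 6.775 op 0.574 ft [-2.6  1.3  5.5]
(469, -341, 32.4) lin [-0.001 -0.002  0.   ] rot [ 0.001 -0.     0.   ]
```

```bash
python3 -m jog '{"linear":[[0,0,0],[0,0,0],[0,0,0],[0,0,-0.06],[0,0,-0.18],[0,0,-0.32],[0,0,-0.4],[0,0,-0.4],[0,0,-0.4]],"delta_rot":[[0,0,0],[0,0,0],[0,0,0],[0,0,0],[0,0,0],[0,0,0],[0,0,0],[0,0,0],[0,0,0]],"jaw":[1,1,1,1,1,1,1,1,1]}' 40
python3 -c "
from h import *
goal((500,0,190),(461,367.5,190,68.6))
im=ctrl.camera('wrist');cv2.imwrite('pics/w.png',im)
t=ctrl.camera('top');I=ctrl.camera_info('top');np.save('t1.npy',t)
hsv=cv2.cvtColor(t,cv2.COLOR_BGR2HSV)
"
```

```text
t: 7.9
tcp_pos: [0.4691, -0.3409, 0.1901]
tcp_rot: [-0.001, 0.979, 0.205, -0.001]
ft_force: [0.8, 0.0, -0.9]
opening: 0.998
finger_force: 0.0
now [ 469.1 -340.9  190.1] yaw -66.29 tilt [-0.0013  0.0012 -1.    ] j6 0.41 t 7.9 op 0.998 ft [ 0.8  0.  -0.9]
(500, 0, 190) lin [ 0.413 -0.749  0.001] rot [-0.002  0.001  0.   ]
(461, 367.5, 190, 68.6) lin [ 0.693 -1.63   0.002] rot [-0.002  0.002  1.002]
```

```bash
python3 -m jog '{"linear":[[0.05,-0.09,0],[0.14,-0.25,0],[0.24,-0.43,0],[0.33,-0.6,0],[0.4,-0.71,0],[0.413,-0.749,0],[0.413,-0.749,0]],"delta_rot":[[0,0,-0.1],[0,0,-0.3],[0,0,-0.52],[0,0,-0.74],[0,0,-0.92],[0,0,-1],[0,0,-1]],"jaw":[1,1,1,1,1,1,1]}' 40
python3 -c "
from h import *
goal((480,190,190,70),(461,367.5,190,68.6))"
```

```text
t: 8.88
tcp_pos: [0.4994, 0.0027, 0.1897]
tcp_rot: [-0.001, 0.824, 0.567, -0.001]
ft_force: [-0.2, 0.1, -0.1]
opening: 1.0
finger_force: 0.0
now [499.4   2.7 189.7] yaw -20.99 tilt [-0.003   0.0013 -1.    ] j6 0.23 t 8.875 op 1.0 ft [-0.2  0.1 -0.1]
(480, 190, 190, 70) lin [ 0.42  -0.213  0.   ] rot [-0.003  0.003  1.978]
(461, 367.5, 190, 68.6) lin [ 0.817 -0.416  0.001] rot [-0.003 -0.003 -1.991]
```

```bash
python3 -m jog '{"linear":[[0.07,-0.04,0],[0.2,-0.1,0],[0.34,-0.17,0],[0.48,-0.24,0],[0.62,-0.32,0],[0.74,-0.38,0],[0.8,-0.41,0],[0.8,-0.41,0]],"delta_rot":[[0,0,-0.1],[0,0,-0.3],[0,0,-0.5],[0,0,-0.7],[0,0,-0.88],[0,0,-1],[0,0,-1],[0,0,-1]],"jaw":[1,1,1,1,1,1,1,1]}' 40
python3 -c "
from h import *
goal((461,367.5,190,68.6))"
python3 -m jog '{"linear":[[0,0,0],[0,0,0],[0,0,0],[0,0,0],[0,0,0],[0,0,0]],"delta_rot":[[0,0,-0.15],[0,0,-0.4],[0,0,-0.65],[0,0,-0.88],[0,0,-0.99],[0,0,-0.99]],"jaw":[1,1,1,1,1,1]}' 40
python3 - <<'E'
from h import *
goal((461,367.5,130,68.6),(461,367.5,31,68.6))
I=ctrl.camera_info('wrist'); w=ctrl.camera('wrist'); cv2.imwrite('pics/w1.png',w); np.save('w1.npy',{'I':I},allow_pickle=True)
E
```

```text
t: 9.88
tcp_pos: [0.464, 0.3575, 0.1895]
tcp_rot: [-0.0, 0.546, 0.838, -0.001]
ft_force: [0.2, -0.1, 0.4]
opening: 1.002
finger_force: 0.0
now [464.  357.5 189.5] yaw 23.79 tilt [-0.0016 -0.0016 -1.    ] j6 0.12 t 9.875 op 1.002 ft [ 0.2 -0.1  0.4]
(461, 367.5, 190, 68.6) lin [ 0.026  0.003 -0.001] rot [-0.003 -0.    -0.996]
t: 10.62
tcp_pos: [0.4644, 0.3549, 0.1904]
tcp_rot: [-0.0, 0.19, 0.982, -0.001]
ft_force: [-0.3, -0.0, 0.7]
opening: 1.004
finger_force: 0.0
now [464.4 354.9 190.4] yaw 68.06 tilt [-9.0e-04 -1.7e-03 -1.0e+00] j6 -0.65 t 10.625 op 1.004 ft [-0.3 -0.   0.7]
(461, 367.5, 130, 68.6) lin [0.02  0.026 0.151] rot [-0.003 -0.    -0.012]
(461, 367.5, 31, 68.6) lin [0.02  0.027 0.398] rot [-0.003 -0.    -0.012]
```

View pics/w1.png

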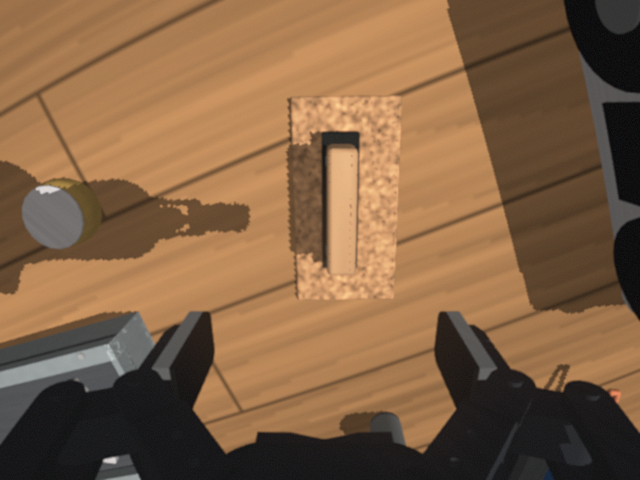

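The wrist view shows the pad with corners at (290,97), (402,97), (393,299) and (298,299), and the grip top spanning (328..357, 144..274). I'll compute positions from this second view.

```bash
python3 - <<'E'
from h import *
I=np.load('w1.npy',allow_pickle=True).item()['I']
for n,p,z in(('pad',[(290,97),(402,97),(393,299),(298,299)],.005),('grip',[(328,144),(358,144),(356,274),(329,274)],.061)):
    w=onz(I,p,z)*1000; e=[np.linalg.norm(w[i]-w[(i+1)%4]).round(1) for i in range(4)]
    d=w[0]-w[3]+w[1]-w[2]; print(n,w.mean(0).round(1),e,np.degrees(np.arctan2(d[1],d[0])).round(1))
E
```

```text
pad [468.3 373.6] [np.float64(89.2), np.float64(177.8), np.float64(88.4), np.float64(177.5)] 158.8
grip [458.7 371.8] [np.float64(20.4), np.float64(95.6), np.float64(20.3), np.float64(95.5)] 158.6
```

```bash
python3 -m jog '{"linear":[[0.025,0.03,0.05],[0.025,0.03,0.15],[0.025,0.03,0.25],[0.025,0.03,0.33],[0.025,0.03,0.38],[0.025,0.03,0.4],[0.025,0.03,0.405],[0.025,0.03,0.405],[0.025,0.03,0.405],[0.025,0.03,0.405],[0.025,0.03,0.405],[0.025,0.03,0.405]],"delta_rot":[[0,0,-0.012],[0,0,-0.012],[0,0,-0.012],[0,0,-0.012],[0,0,-0.012],[0,0,-0.012],[0,0,-0.012],[0,0,-0.012],[0,0,-0.012],[0,0,-0.012],[0,0,-0.012],[0,0,-0.012]],"jaw":[1,1,1,1,1,1,1,-0.3,-0.3,-1,-1,-1]}' 50
python3 -m jog '{"linear":[[0,0,0],[0,0,0],[0,0,0],[0,0,0],[0,0,0]],"delta_rot":[[0,0,0],[0,0,0],[0,0,0],[0,0,0],[0,0,0]],"jaw":[-1,-1,-1,-1,-1]}' 50
python3 -c "
from h import *
goal((459,370,28))"
```

```text
t: 12.18
tcp_pos: [0.4593, 0.3721, 0.0296]
tcp_rot: [0.0, 0.184, 0.983, 0.0]
ft_force: [-1.6, -1.7, 3.2]
opening: 0.25
finger_force: 49.9
t: 12.8
tcp_pos: [0.4593, 0.3721, 0.0296]
tcp_rot: [0.0, 0.184, 0.983, 0.0]
ft_force: [0.7, -0.5, 7.2]
opening: 0.251
finger_force: 50.1
now [459.3 372.1  29.6] yaw 68.8 tilt [ 8.e-04  4.e-04 -1.e+00] j6 -0.64 t 12.8 op 0.251 ft [ 0.7 -0.5  7.2]
(459, 370, 28) lin [-0.001 -0.005  0.004] rot [ 0.001  0.001 -0.   ]
```

```bash
python3 -m jog '{"linear":[[0,0,-0.03],[0,0,-0.1],[0,0,-0.2],[0,0,-0.28],[0,0,-0.3],[0,0,-0.3]],"delta_rot":[[0,0,0],[0,0,0],[0,0,0],[0,0,0],[0,0,0],[0,0,0]],"jaw":[-1,-1,-1,-1,-1,-1]}' 50
python3 -c "
from h import *
goal((567.3,111.5,140,85.1),(567.3,111.5,85,85.1))"
```

```text
t: 13.55
tcp_pos: [0.4587, 0.3717, 0.1487]
tcp_rot: [-0.0, 0.184, 0.983, -0.0]
ft_force: [0.0, 0.2, -2.2]
opening: 0.25
finger_force: 49.2
now [458.7 371.7 148.7] yaw 68.8 tilt [-3.e-04 -3.e-04 -1.e+00] j6 -0.64 t 13.55 op 0.25 ft [ 0.   0.2 -2.2]
(567.3, 111.5, 140, 85.1) lin [-0.488 -0.508  0.022] rot [-0.    -0.    -0.362]
(567.3, 111.5, 85, 85.1) lin [-0.488 -0.508  0.159] rot [-0.    -0.    -0.362]
```

```bash
python3 -m jog '{"linear":[[-0.05,-0.05,0],[-0.13,-0.14,0],[-0.22,-0.24,0],[-0.32,-0.34,0],[-0.41,-0.43,0],[-0.47,-0.49,0],[-0.488,-0.508,0.02],[-0.488,-0.508,0.06],[-0.488,-0.508,0.09],[-0.488,-0.508,0.1],[-0.488,-0.508,0.1]],"delta_rot":[[0,0,-0.04],[0,0,-0.1],[0,0,-0.17],[0,0,-0.24],[0,0,-0.31],[0,0,-0.35],[0,0,-0.362],[0,0,-0.362],[0,0,-0.362],[0,0,-0.362],[0,0,-0.362]],"jaw":[-1,-1,-1,-1,-1,-1,-1,-1,-1,-1,-1]}' 50
python3 - <<'E'
from h import *
goal((567.3,111.5,71,85.1))
I=ctrl.camera_info('wrist'); w=ctrl.camera('wrist'); cv2.imwrite('pics/w2.png',w); np.save('w2.npy',{'I':I},allow_pickle=True)
t=ctrl.camera('scene'); w=cv2.resize(w,(400,300)); t=cv2.resize(t[190:310,260:420],(400,300),interpolation=cv2.INTER_CUBIC)
cv2.imwrite('pics/w2b.png',np.hstack([w,t]))
E
```

```text
t: 14.92
tcp_pos: [0.567, 0.1127, 0.1086]
tcp_rot: [-0.0, 0.042, 0.999, -0.0]
ft_force: [-0.1, -0.2, -2.4]
opening: 0.249
finger_force: 49.3
now [567.  112.7 108.6] yaw 85.16 tilt [-9.e-04 -0.e+00 -1.e+00] j6 -1.41 t 14.925 op 0.249 ft [-0.1 -0.2 -2.4]
(567.3, 111.5, 71, 85.1) lin [-0.001 -0.003  0.094] rot [-0.    -0.001  0.001]
```

View pics/w2b.png

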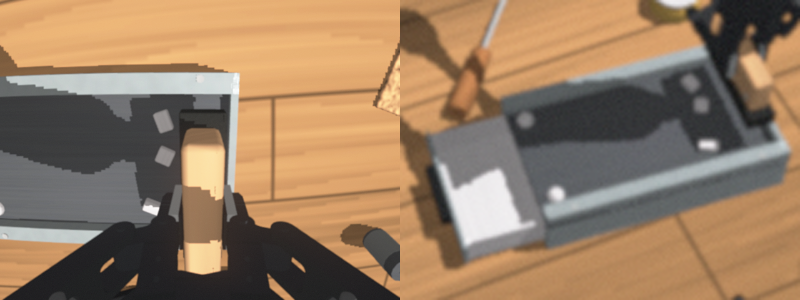

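The foot hangs above the +y end of the plate, between the chips on its left and the end rim. The far foot edge is near (288..363,180) at full resolution, and the far rim is at row ~125. I'll check the lateral clearance numerically.

```bash
python3 - <<'E'
from h import *
I=np.load('w2.npy',allow_pickle=True).item()['I']; g=cv2.cvtColor(cv2.imread('pics/w2.png'),cv2.COLOR_BGR2GRAY)
print('row200',g[190,270:390:3].tolist()); print('col310',g[110:225:3,310].tolist()); print('col 345',g[110:225:3,345].tolist())
c=np.array([.5587,.0109]);A=np.array([[.9963,-.0854],[.0854,.9963]])
for n,p,z in(('foot',[(288,180),(362,180)],.100),('rimcorner',[(383,117)],.058),('chips',[(160*1.6,121*1.6),(165*1.6,156*1.6),(151*1.6,206*1.6)],.054)):
    w=onz(I,p,z); print(n,((w-c)@A.T*1000).round(1).tolist())
E
```

```text
row200 [135, 97, 65, 67, 64, 62, 39, 42, 44, 62, 59, 61, 60, 61, 57, 62, 60, 59, 59, 60, 62, 60, 59, 63, 63, 61, 60, 61, 60, 53, 61, 62, 83, 207, 210, 211, 212, 187, 183, 183]
col310 [105, 105, 172, 214, 213, 211, 212, 213, 215, 213, 213, 215, 213, 200, 114, 78, 62, 65, 112, 113, 97, 89, 35, 38, 59, 61, 59, 61, 44, 48, 42, 42, 109, 108, 107, 110, 106, 110, 107]
col 345 [176, 103, 170, 216, 215, 216, 216, 218, 220, 219, 218, 218, 216, 208, 118, 118, 117, 116, 120, 121, 116, 112, 35, 36, 56, 59, 61, 61, 61, 61, 61, 61, 90, 120, 113, 112, 109, 113, 111]
foot [[-55.1, 88.7], [-55.1, 117.2]]
rimcorner [[-78.3, 130.5]]
chips [[-40.6, 67.8], [-10.3, 70.5], [38.7, 55.0]]
```

```bash
python3 -m jog '{"linear":[[0,0,0.02],[0,0,0.05],[0,0,0.075],[0,0,0.085],[0,0,0.091],[0,0,0.094],[0,0,0.094]],"delta_rot":[[0,0,0],[0,0,0],[0,0,0],[0,0,0],[0,0,0],[0,0,0],[0,0,0]],"jaw":[-1,-1,-1,-1,-1,-1,-1]}' 50
python3 -c "
from h import *
goal((567.3,111.5,70.5,85.1))"
```

```text
t: 15.9
tcp_pos: [0.5677, 0.1119, 0.0717]
tcp_rot: [0.0, 0.043, 0.999, -0.0]
ft_force: [-1.0, -0.4, -1.5]
opening: 0.249
finger_force: 49.3
now [567.7 111.9  71.7] yaw 85.09 tilt [ 5.e-04 -1.e-04 -1.e+00] j6 -1.41 t 15.9 op 0.249 ft [-1.  -0.4 -1.5]
(567.3, 111.5, 70.5, 85.1) lin [ 0.001 -0.001  0.003] rot [-0.     0.001 -0.   ]
```

```bash
python3 -m jog '{"linear":[[0,-0.01,0.002],[0,-0.03,0.002],[0,-0.055,0.002],[0,-0.08,0.002],[0,-0.105,0.002],[0,-0.13,0.002],[0,-0.155,0.002],[0,-0.18,0.002],[0,-0.205,0.002],[0,-0.23,0.002],[0,-0.255,0.002],[0,-0.28,0.002]],"delta_rot":[[0,0,0],[0,0,0],[0,0,0],[0,0,0],[0,0,0],[0,0,0],[0,0,0],[0,0,0],[0,0,0],[0,0,0],[0,0,0],[0,0,0]],"jaw":[-1,-1,-1,-1,-1,-1,-1,-1,-1,-1,-1,-1]}' 60
python3 -c "
from h import *
goal((547.9,-115.6,70.5,85.1))"
```

```text
t: 17.4
tcp_pos: [0.5579, -0.0004, 0.0707]
tcp_rot: [0.0, 0.043, 0.999, -0.0]
ft_force: [0.3, 1.2, -1.5]
opening: 0.249
finger_force: 60.8
now [ 5.579e+02 -4.000e-01  7.070e+01] yaw 85.09 tilt [ 1.e-04 -1.e-04 -1.e+00] j6 -1.61 t 17.4 op 0.249 ft [ 0.3  1.2 -1.5]
(547.9, -115.6, 70.5, 85.1) lin [ 0.    -0.289  0.001] rot [-0.  0. -0.]
```

```bash
python3 -m jog '{"linear":[[0,-0.025,0.001],[0,-0.05,0.001],[0,-0.075,0.001],[0,-0.1,0.001],[0,-0.125,0.001],[0,-0.15,0.001],[0,-0.175,0.001],[0,-0.2,0.001],[0,-0.225,0.001],[0,-0.25,0.001],[0,-0.275,0.001],[0,-0.3,0.001]],"delta_rot":[[0,0,0],[0,0,0],[0,0,0],[0,0,0],[0,0,0],[0,0,0],[0,0,0],[0,0,0],[0,0,0],[0,0,0],[0,0,0],[0,0,0]],"jaw":[-1,-1,-1,-1,-1,-1,-1,-1,-1,-1,-1,-1]}' 60
python3 -m jog '{"linear":[[0,0,0],[0,0,0],[0,0,-0.03],[0,0,-0.12],[0,0,-0.22],[0,0.1,-0.3],[0,0.25,-0.3],[0,0.35,-0.3],[0,0.4,-0.3],[0,0.4,-0.3]],"delta_rot":[[0,0,0],[0,0,0],[0,0,0],[0,0,0],[0,0,0],[0,0,0],[0,0,0],[0,0,0],[0,0,0],[0,0,0]],"jaw":[-1,-1,-1,-1,-1,-1,-1,-1,-1,-1]}' 60
python3 - <<'E'
from h import *
goal((567.3,111.5,71,85.1))
t=ctrl.camera('scene'); u=ctrl.camera('top'); cv2.imwrite('pics/s3.png',t); cv2.imwrite('pics/t3.png',u)
t=cv2.resize(t[190:310,260:420],(480,360),interpolation=cv2.INTER_CUBIC); u=cv2.resize(u[180:270,300:400],(320,288),interpolation=cv2.INTER_CUBIC)
u=np.vstack([u,np.zeros((72,320,3),np.uint8)])
cv2.imwrite('pics/c3.png',np.hstack([t,u]))
E
```

```text
t: 18.9
tcp_pos: [0.5477, -0.1197, 0.0706]
tcp_rot: [0.0, 0.043, 0.999, 0.0]
ft_force: [0.1, 3.7, 4.7]
opening: 0.248
finger_force: 62.0
t: 20.15
tcp_pos: [0.5611, 0.0404, 0.19]
tcp_rot: [-0.0, 0.042, 0.999, -0.001]
ft_force: [0.3, -1.2, -1.6]
opening: 0.248
finger_force: 61.0
now [561.1  40.4 190. ] yaw 85.21 tilt [-8.0e-04 -1.3e-03 -1.0e+00] j6 -1.54 t 20.15 op 0.248 ft [ 0.3 -1.2 -1.6]
(567.3, 111.5, 71, 85.1) lin [-0.001  0.179  0.297] rot [-0.002 -0.001  0.003]
```

View pics/c3.png

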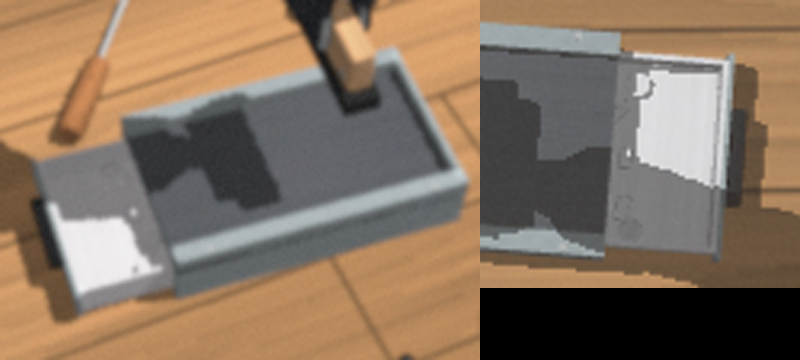

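The plate is clear, and five chips lie in the drawer just past the plate edge: crop positions (643,85), (625,130), (628,152), (620,200) and (628,225). Next the scraper goes back to its pad.

```bash
python3 -c "
from h import *
goal((467.2,373.3,150,68.75),(467.2,373.3,40,68.75),(467.2,373.3,29.6,68.75))"
```

```text
now [561.2  38.8 190. ] yaw 85.08 tilt [-8.0e-04 -1.7e-03 -1.0e+00] j6 -1.54 t 20.25 op 0.251 ft [-0.2  0.3 -1.4]
(467.2, 373.3, 150, 68.75) lin [0.306 0.813 0.099] rot [-0.002 -0.     0.363]
(467.2, 373.3, 40, 68.75) lin [0.306 0.814 0.374] rot [-0.002 -0.     0.363]
(467.2, 373.3, 29.6, 68.75) lin [0.306 0.814 0.4  ] rot [-0.002 -0.     0.363]
```

```bash
python3 -m jog '{"linear":[[0.02,0.05,0],[0.06,0.16,0],[0.11,0.29,0],[0.16,0.43,0],[0.21,0.57,0],[0.26,0.69,0.03],[0.29,0.78,0.08],[0.306,0.813,0.16],[0.306,0.813,0.25],[0.306,0.813,0.32],[0.306,0.813,0.36],[0.306,0.813,0.37]],"delta_rot":[[0,0,0.02],[0,0,0.07],[0,0,0.13],[0,0,0.19],[0,0,0.25],[0,0,0.31],[0,0,0.35],[0,0,0.363],[0,0,0.363],[0,0,0.363],[0,0,0.363],[0,0,0.363]],"jaw":[-1,-1,-1,-1,-1,-1,-1,-1,-1,-1,-1,-1]}' 50
python3 - <<'E'
from h import *
goal((467.2,373.3,29.6,68.75))
I=ctrl.camera_info('wrist'); w=ctrl.camera('wrist'); cv2.imwrite('pics/w4.png',w); np.save('w4.npy',{'I':I},allow_pickle=True)
cv2.imwrite('pics/w4b.png',w)
E
```

```text
t: 21.75
tcp_pos: [0.4676, 0.3735, 0.0414]
tcp_rot: [-0.0, 0.185, 0.983, -0.001]
ft_force: [-0.9, 0.6, -1.8]
opening: 0.248
finger_force: 61.0
now [467.6 373.5  41.4] yaw 68.68 tilt [-0.0011 -0.0012 -1.    ] j6 -0.64 t 21.75 op 0.248 ft [-0.9  0.6 -1.8]
(467.2, 373.3, 29.6, 68.75) lin [ 0.001 -0.001  0.03 ] rot [-0.002 -0.001 -0.001]
```

View pics/w4b.png

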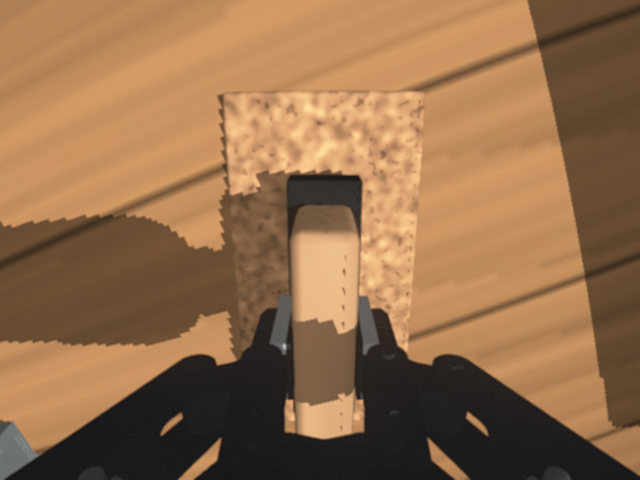

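The far foot edge is at row 176, columns 288–362. The far pad edge is at row 92, columns 224–424.

```bash
python3 - <<'E'
from h import *
I=np.load('w4.npy',allow_pickle=True).item()['I']
f=onz(I,[(288,176),(362,176)],.0328)*1000; p=onz(I,[(222,92),(425,92)],.005)*1000
print(f.round(1),p.round(1),np.linalg.norm(f[0]-f[1]),np.linalg.norm(p[0]-p[1]))
x=np.array([-.932,.362]);y=np.array([.362,.932]); d=p.mean(0)-f.mean(0); print('along',d@x,'across',d@y)
E
```

```text
[[410.2 381.5]
 [420.5 408. ]] [[368.9 365. ]
 [401.  446.9]] 28.47386936820527 87.96639275265477
along 32.44101824691025 across -0.5688389334545736
```

Centred to within 1 mm, so I'll lower it, release and rise.

```bash
python3 -m jog '{"linear":[[0,0,0.008],[0,0,0.015],[0,0,0.021],[0,0,0.026],[0,0,0.029],[0,0,0.031],[0,0,0.031]],"delta_rot":[[0,0,0],[0,0,0],[0,0,0],[0,0,0],[0,0,0],[0,0,0],[0,0,0]],"jaw":[-1,-1,-1,-1,-1,-1,-1]}' 50
python3 -c "
from h import *
goal((467,373,29))"
```

```text
t: 22.68
tcp_pos: [0.4673, 0.3746, 0.0298]
tcp_rot: [0.0, 0.184, 0.983, -0.0]
ft_force: [-0.2, -0.3, -1.0]
opening: 0.249
finger_force: 61.0
now [467.3 374.6  29.8] yaw 68.76 tilt [-0.e+00 -1.e-04 -1.e+00] j6 -0.64 t 22.675 op 0.249 ft [-0.2 -0.3 -1. ]
(467, 373, 29) lin [-0.001 -0.004  0.002] rot [-0.  0.  0.]
```

```bash
python3 -m jog '{"linear":[[0,-0.002,0],[0,-0.002,0.001],[0,-0.002,0.001],[0,-0.002,0.001],[0,-0.002,0.001],[0,-0.002,0.001],[0,-0.002,-0.08],[0,-0.002,-0.2],[0,-0.002,-0.35],[0,-0.002,-0.42],[0,-0.002,-0.42]],"delta_rot":[[0,0,0],[0,0,0],[0,0,0],[0,0,0],[0,0,0],[0,0,0],[0,0,0],[0,0,0],[0,0,0],[0,0,0],[0,0,0]],"jaw":[-1,-1,0,1,1,1,1,1,1,1,1]}' 50
python3 - <<'E'
from h import *
goal((500,-100,200,85))
I=ctrl.camera_info('wrist'); w=ctrl.camera('wrist'); cv2.imwrite('pics/w5.png',w); np.save('w5.npy',{'I':I},allow_pickle=True)
hsv=cv2.cvtColor(w,cv2.COLOR_BGR2HSV); print(hsv[[150,200,250],[340,340,340]].tolist())
E
```

```text
t: 24.05
tcp_pos: [0.4683, 0.3748, 0.2007]
tcp_rot: [0.002, 0.184, 0.983, 0.002]
ft_force: [0.1, -0.2, -0.5]
opening: 1.001
finger_force: 0.0
now [468.3 374.8 200.7] yaw 68.76 tilt [ 0.0053  0.0032 -1.    ] j6 -0.64 t 24.05 op 1.001 ft [ 0.1 -0.2 -0.5]
(500, -100, 200, 85) lin [-0.504 -1.078 -0.002] rot [ 0.006  0.006 -0.361]
[[13, 120, 164], [14, 121, 231], [14, 123, 215]]
```

```bash
python3 -m jog '{"linear":[[-0.05,-0.1,0],[-0.13,-0.25,0],[-0.22,-0.4,0],[-0.3,-0.55,0],[-0.38,-0.7,0],[-0.44,-0.84,0],[-0.48,-0.95,0],[-0.504,-1,0],[-0.504,-1,0]],"delta_rot":[[0,0,-0.04],[0,0,-0.1],[0,0,-0.16],[0,0,-0.22],[0,0,-0.28],[0,0,-0.33],[0,0,-0.361],[0,0,-0.361],[0,0,-0.361]],"jaw":[1,0,-1,-1,-1,-1,-1,-1,-1]}' 30
python3 - <<'E'
from h import *
goal((537.2,-240.2,200,85.1),(537.2,-240.2,24,85.1))
E
```

```text
t: 25.22
tcp_pos: [0.5089, -0.0737, 0.1957]
tcp_rot: [-0.002, 0.046, 0.999, 0.0]
ft_force: [0.1, -0.1, 0.1]
opening: -0.001
finger_force: 0.0
now [508.9 -73.7 195.7] yaw 84.78 tilt [-3.9e-03  8.0e-04 -1.0e+00] j6 -1.76 t 25.225 op -0.001 ft [ 0.1 -0.1  0.1]
(537.2, -240.2, 200, 85.1) lin [-0.108 -0.408 -0.011] rot [ 0.001 -0.005 -0.007]
(537.2, -240.2, 24, 85.1) lin [-0.11  -0.408  0.429] rot [ 0.001 -0.005 -0.007]
```

```bash
python3 -m jog '{"linear":[[-0.03,-0.11,0],[-0.07,-0.25,0],[-0.1,-0.37,0],[-0.109,-0.408,0],[-0.109,-0.408,0.08],[-0.109,-0.408,0.2],[-0.109,-0.408,0.31],[-0.109,-0.408,0.39],[-0.109,-0.408,0.425],[-0.109,-0.408,0.425]],"delta_rot":[[0,0,0],[0,0,0],[0,0,0],[0,0,0],[0,0,0],[0,0,0],[0,0,0],[0,0,0],[0,0,0],[0,0,0]],"jaw":[-1,-1,-1,-1,-1,-1,-1,-1,-1,-1]}' 30
python3 - <<'E'
from h import *
goal((545.0,-149.0,24,85.1),(537.2,-240.2,24,85.1))
t=ctrl.camera('top'); cv2.imwrite('pics/t6.png',t)
I=ctrl.camera_info('top'); h=cv2.cvtColor(t,cv2.COLOR_BGR2HSV)
m=((h[...,2]>60)&(h[...,1]<45)).astype(np.uint8)
E
```

```text
t: 26.48
tcp_pos: [0.5386, -0.2369, 0.0271]
tcp_rot: [-0.001, 0.043, 0.999, 0.001]
ft_force: [-0.1, -0.1, -0.1]
opening: -0.001
finger_force: 0.0
now [ 538.6 -236.9   27.1] yaw 85.05 tilt [-0.002   0.0015 -1.    ] j6 -2.02 t 26.475 op -0.001 ft [-0.1 -0.1 -0.1]
(545.0, -149.0, 24, 85.1) lin [0.003 0.22  0.008] rot [ 0.002 -0.003 -0.001]
(537.2, -240.2, 24, 85.1) lin [ 0.003 -0.008  0.008] rot [ 0.002 -0.003 -0.001]
```

```bash
python3 -m jog '{"linear":[[0,0.01,0.005],[0,0.025,0.008],[0,0.04,0.008],[0,0.055,0.008],[0,0.07,0.008],[0,0.085,0.008],[0,0.1,0.008],[0,0.115,0.008],[0,0.13,0.008],[0,0.145,0.008],[0,0.16,0.008],[0,0.175,0.008]],"delta_rot":[[0,0,0],[0,0,0],[0,0,0],[0,0,0],[0,0,0],[0,0,0],[0,0,0],[0,0,0],[0,0,0],[0,0,0],[0,0,0],[0,0,0]],"jaw":[-1,-1,-1,-1,-1,-1,-1,-1,-1,-1,-1,-1]}' 30
python3 -m jog '{"linear":[[0,0.012,0],[0,0.022,0],[0,0.03,0],[0,0.036,0]],"delta_rot":[[0,0,0],[0,0,0],[0,0,0],[0,0,0]],"jaw":[-1,-1,-1,-1]}' 30
python3 -c "
from h import *
goal((545,-149,24,85.1))"
```

```text
t: 28.02
tcp_pos: [0.5454, -0.1683, 0.0247]
tcp_rot: [0.0, 0.044, 0.999, -0.0]
ft_force: [1.4, -1.9, 1.0]
opening: -0.001
finger_force: 1.2
t: 28.52
tcp_pos: [0.5464, -0.1541, 0.0246]
tcp_rot: [-0.0, 0.044, 0.999, 0.0]
ft_force: [1.7, -2.1, -0.6]
opening: -0.001
finger_force: 1.0
now [ 546.4 -154.1   24.6] yaw 85.0 tilt [-3.e-04  0.e+00 -1.e+00] j6 -1.88 t 28.525 op -0.001 ft [ 1.7 -2.1 -0.6]
(545, -149, 24, 85.1) lin [0.005 0.012 0.002] rot [ 0.    -0.    -0.002]
```

```bash
for i in 1 2; do python3 -m jog '{"linear":[[0,0.004,0],[0,0.008,0],[0,0.012,0],[0,0.012,0]],"delta_rot":[[0,0,0],[0,0,0],[0,0,0],[0,0,0]],"jaw":[-1,-1,-1,-1]}' 30 | sed -n '2p;4p'; done
```

```text
tcp_pos: [0.5467, -0.1493, 0.0246]
ft_force: [-0.3, -1.4, 1.2]
tcp_pos: [0.547, -0.1476, 0.0247]
ft_force: [-1.3, -10.5, -1.4]
```

```bash
python3 -m jog '{"linear":[[0,0.004,0],[0,0.004,0]],"delta_rot":[[0,0,0],[0,0,0]],"jaw":[-1,-1]}' 30 | sed -n '2p;4p'
python3 -m jog '{"linear":[[0,-0.03,0],[0,-0.1,0],[0,-0.16,0],[0,-0.2,-0.1],[0,-0.2,-0.25],[0,-0.3,-0.4],[0,-0.4,-0.45],[0,-0.5,-0.45],[0,-0.6,-0.45],[0,-0.6,-0.45]],"delta_rot":[[0,0,0],[0,0,0],[0,0,0],[0,0,0],[0,0,0],[0,0,0],[0,0,0],[0,0,0],[0,0,0],[0,0,0]],"jaw":[-1,-1,-1,-1,-1,-1,-1,-1,-1,-1]}' 30
python3 - <<'E'
from h import *
t=ctrl.camera('top'); s=ctrl.camera('scene'); cv2.imwrite('pics/t7.png',t); cv2.imwrite('pics/s7.png',s)
a=cv2.resize(t[170:310,95:405],(790,357),interpolation=cv2.INTER_CUBIC); b=cv2.resize(s[170:320,120:480],(576,240),interpolation=cv2.INTER_CUBIC)
o=np.zeros((598,790,3),np.uint8); o[:357]=a; o[358:,:576]=b; cv2.imwrite('pics/c7.png',o)
E
```

```text
tcp_pos: [0.547, -0.1474, 0.0247]
ft_force: [-2.0, -14.6, -1.5]
t: 31.02
tcp_pos: [0.5257, -0.3842, 0.2037]
tcp_rot: [-0.0, 0.045, 0.999, 0.001]
ft_force: [-0.9, 0.2, 0.1]
opening: -0.001
finger_force: 0.0
```

View pics/c7.png

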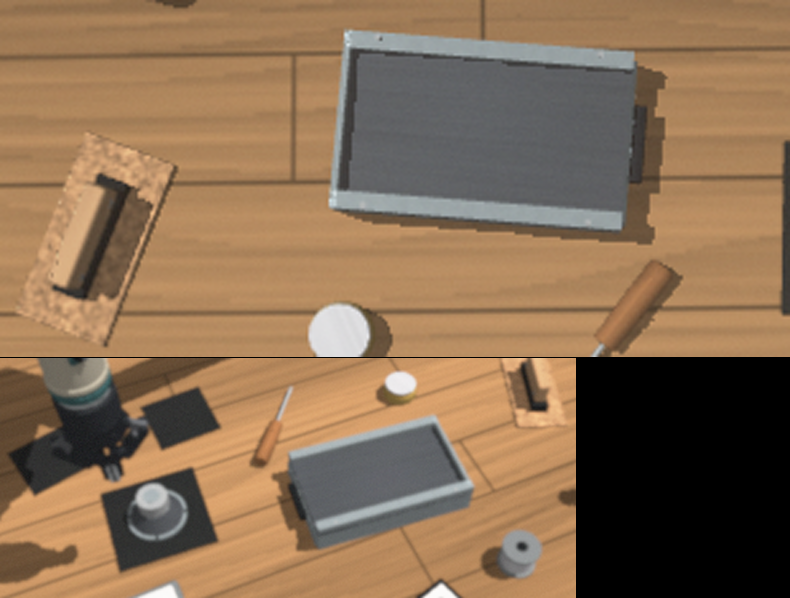

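The plate is empty, the drawer is shut with only its lip showing at (640,144), the scraper stands on its pad, and the speaker sits on the mat at about (157,512). One last numeric check before handing in.

```bash
python3 - <<'E'
from h import *
I=ctrl.camera_info('scene'); J=ctrl.camera_info('top')
e=[(127,512),(187,513)]; f=lambda p:(np.array(p)-[0,358])/1.6+[120,170]
print('ring',(onz(I,f(e),.009)*1000).round(1),'mat',(onz(I,f([(103,498),(190,470),(217,540),(122,569)]),.004)*1000).mean(0).round(1))
k=790/310; g=lambda p:np.array(p)/k+[95,170]
q=onz(J,g([(646,107),(641,182)]),.036); c=np.array([.5587,.0109]); print('lip loc y',((q-c)@[.0854,.9963]*1000).round(1))
pad=onz(J,g([(88,132),(176,168),(105,345),(17,312)]),.005)*1000; ft=onz(J,g([(98,176),(131,188),(86,298),(52,287)]),.021)*1000
print('pad',pad.mean(0).round(1),'foot',ft.mean(0).round(1))
E
```

```text
ring [[ 447.9 -385.1]
 [ 488.1 -295.7]] mat [ 475.4 -341.4]
lip loc y [-144.8 -145. ]
pad [466.9 371.3] foot [467.8 370.7]
```

```bash
python3 -c "
from plant import ctrl
print(ctrl.hand_in())"
```

```text
the job is handed in; nothing more can be done
None
```

The job is handed in at about 31 s of the 72 s limit: the speaker is magnet up on the middle of the mat, all five chips were swept into the drawer, the drawer is pushed shut, and the scraper stands along the middle of its pad.

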